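Index the collar and pin it

TASK

Take the index pin out of its rest block and put it into the hole of the collar in the round blue fixture; use the pin to turn the collar, pressing only lightly, until it finds the hidden hole in the plate underneath, somewhere below the yellow arc on the rim. Then push the pin fully home, with its red head down on the collar, and let go; do not force the pin and leave everything else on the bench where it is.

Things in the scene. Friction and masses are not known exactly. Their poses are not given: they have to be found in the camera images.
- pin: Index pin, about 120 g, 73 mm long. Origin at the centre of its lower end, z towards its head. Round steel shank 12 mm in diameter, 37 mm long, the last 3 mm tapering to 8 mm; above it a square red head 18 x 18 mm (sides along the pin's x and y), 36 mm tall, to be gripped across two flat sides. Starts upright in the rest block.
- pin_tip (a point): Centre of the pin's lower end (same as the pin's origin).
- pin_shoulder (a point): On the pin's axis at the underside of the red head, 37 mm above the lower end.
- pin_rest: Fixed grey block 56 x 56 mm, 42 mm tall, origin at the centre of its underside, with an upright 15 mm through hole in its middle. The pin hangs in it by its head, tip 5 mm above the bench; it lifts straight out. Beyond the work stand tall solid machines: a shaker to the left (x over 0.43 m, y over 0.27 m, 0.42 m tall), a press to the right (y under -0.37 m, 0.64 m tall).
- fixture: Fixed round indexing fixture, base 128 mm in diameter; blue wall 92 mm inside, 120 mm outside diameter, rim 48 mm above the bench. Origin at the centre of its underside, z up. A fixed steel spindle, 27 mm in diameter, rises in the middle to 49.5 mm; the collar fills the ring between. A yellow arc is painted on the rim from -43 to +43 degrees about the fixture's +x.
- plate_centre (a point): Point on the fixture's axis at the upper face of the fixed plate under the collar, 32 mm above the bench. The plate has one 14.8 mm hole, 26 mm deep, 29 mm from the axis like the collar's. It lies at an unknown angle within -35 and +35 degrees of the fixture's +x, under the yellow arc; it cannot be seen or read, only felt: a pin pressed lightly on the plate sinks in over it.
- index_collar (a joint): Turning angle (rad) of the aluminium collar, counter-clockwise from above positive: the angle of its hole from the fixture's +x. Starts at 0.85 to 1.3, counter-clockwise of the yellow arc. Turns both ways against a small drag (0.08 N m, 3 N at the hole). It has no handle; the pin standing in its hole drives it as a crank and may keep its own heading.
- collar_hole (a point): Centre of the mouth of the collar's one hole, on the collar's upper face 47 mm above the bench, 29 mm from the fixture's axis. Hole 14 mm in diameter with a 1 mm chamfer, straight down through the 14 mm thick collar (underside at 33 mm). With the pin fully home its head rests on this face, its tip 10 mm above the bench.
- calculator: Pocket calculator 116 x 68 x 12 mm lying on the bench, a bystander; origin at the centre of its underside.
- tape_roll: Roll of tape 66 mm across, 18 mm high, a bystander; origin at the centre of its underside.
- small_bottle: White bottle with red cap, 38 mm across, 70 mm tall, a bystander; origin at the centre of its underside.
- beaker: Glass beaker with green band, 58 mm across, 78 mm tall, a bystander; origin at the centre of its underside.
- spanner: Adjustable spanner 154 x 41 x 10 mm lying near the front edge, a bystander; origin at the centre of its underside.
- marker_pen: Black marker pen 133 mm long, 15 mm high, lying near the front edge, a bystander; origin at the centre of its underside.

How it is judged:
By the outcome, as a careful person would: the job done as asked, in the order asked, and still so for the second after the job is handed in, with the robot touching nothing.
It also fails if it takes over 69 s, if anything falls off the work surface, if the arm or the gripper's body presses on something with over 40 N, if the wrist force passes 120 N, or if a joint passes its speed limit or range.

ROBOT

A 7-joint arm with a two-finger parallel gripper is mounted at the origin on a cart in front of the work surface, level with it; the furniture and walls round the work are solid. World frame = base frame: x ahead of the robot, y to its left, z up, the work surface at z = 0. Lengths are in m, angles in rad, forces in N, time in s.
With the tool pointing down it reaches from about 0.425 to 0.925 m from the base axis. Payload 6.8 kg.
Tool frame: the origin (TCP) lies on the centre line of the jaws, within the pads' length; the fingertips stand 14 mm ahead of it and the grasp point (between the pads) lies 5 mm behind it (r.tips_ahead is the distance from the TCP to the fingertips, in m); z points along the fingers, y is the line along which they close (so a half turn about z gives the same grasp; the last joint's range is limited). The gripper opens to 85 mm and grips with 20 to 120 N. Pads are 22 mm wide; open, the fingers measure 114 mm over their backs; the gripper's body (76 mm by 85 mm) begins 54 mm behind the grasp point. The pads swing forward as they close: fully open they stand 13 mm farther back than shut.
Start: joints at [-1.238, 0.477, 0.022, 1.555, -0.011, 1.109, -0.083], TCP at [0.288, 0.61, 0.245] pointing down, gripper open.
Joint ranges: [-2.96, 2.96], [-0.34, 2.1], [-1.41, 1.46], [0.24, 2.44], [-1.37, 4.51], [0.17, 1.92], [-2.96, 2.96]. Speed limits (rad/s): [2.39, 2.39, 3.14, 3.14, 3.14, 3.14, 3.14].

INTERFACE

Orientations are given as a rotation vector (axis times angle).
In Python, from bench import r, eyes gives the robot as it stands.
- The arm moves only by the tool step_arm, never from a script. Its argument "rows" is a list of rows, each a list of 6 numbers: the shift along the world's x, y, z in units of 60 cm (1.0 is 60 cm), then the turn, a rotation vector about the world's x, y, z in units of pi rad (1.0 is pi rad). In form: [[x, y, z, rx, ry, rz], ...]. A call has 1 to 5 rows; each row is the pose to reach, as a shift and turn from the pose commanded when the call began, turning the shorter way round; what a row does not reach only later rows make up. A row lasts 1/12 s, in which the tool goes at most 41.7 mm and 7.16 degrees, less where a joint would pass 70% of its speed; a pose out of reach is approached as far as the arm can. A call with a number of a shift or a turn outside -1 to 1 is refused whole. A call with a gripper value outside its range is refused whole. "jaw" is the closure, from 0 (fully open) to 1 (shut), set as the call begins (left out, the last holds). The fingers move at their own pace and stop on an object; "squeeze" is the grip in N (left out, the last holds). Time passes only in rows, so rows that repeat a pose let the fingers close. It gives the time, the measured TCP pose, the force, the opening and the grip force at its end, in the units of the state.
- r.get_obs(): the state, without advancing time (a new reading comes with each control period).
- eyes.grab_frame(name): name is "scene" or "top"; returns the picture (384x512x3 uint8, red, green, blue); there is no depth.
- eyes.camera_info(name): a dict with "mtx" (3x3 intrinsics, pixels), "k1" (the pictures are not rectified: a ray, as slopes to the right and down, at radius r is drawn at 1 + k1 r^2 times it, then the intrinsics apply), "extrinsics" (4x4, takes a point from camera to world coordinates). Camera axes: x right, y down, z forward; pixel columns grow to the right and rows downward; lengths in m; the calibration is good to about 2 mm. A picture is of the moment at which its call begins. camera_info takes no time and is no camera call.
- r.hand_in(): hands the job in; it is judged then, once.
The state is a dict: "clock": time; "joints": joint angles; "qvel": joint speeds; "tau": joint torques, N m; "tcp_pos": TCP position; "orientation": TCP orientation; "contact_force": force on the tool from outside, world axes, zero at the start; "moment": the same for the moment, N m; "grip_width": finger opening in m; "gripper_force": force on a finger pad.
Only numpy, scipy, OpenCV 4.12 (cv2) and the standard library are available. Lean on these libraries where they do the work, as an engineer would, in place of code of your own. Each camera call takes 0.05 s, during which the arm holds its last target. There are 200 camera calls.

## Working session

There is one attempt and no reset: what is moved stays moved. The work goes in short steps, Python scripts to look and compute and a tool call to move; the robot and the scene stay as the last step left them, time stands still between calls to the robot, and variables do not carry over. Pictures are saved under pics/ and viewed, at most 10 in all, crops included, and the job is handed in when it is done.

Besides the shell and the picture viewer there is one more tool, called after "Request:" as name(argument=value, ...), one argument or row to a line, values as JSON. step_arm: Moves the arm, as the interface text tells. Shifts and turns lie within -1 to 1; 1 stands for 60 cm of shift or pi rad of turn. Its arguments: {"type":"object","properties":{"rows":{"type":"array"},"jaw":{"type":"number"},"squeeze":{"type":"number"}},"required":["rows"]}

```bash
mkdir -p pics; ls; python3 - <<'E'
from bench import r, eyes
import cv2
print(r.get_obs(), r.tips_ahead)
for n in ("scene","top"):
    f=eyes.grab_frame(n); cv2.imwrite(f"pics/{n}0.png",cv2.resize(f[:,:,::-1],(768,576),interpolation=cv2.INTER_CUBIC)); cv2.imwrite(f"{n}0raw.png",f[:,:,::-1])
    print(eyes.camera_info(n))
E
```

```text
pics
{'clock': 0.0, 'joints': array([-1.23811564,  0.4777941 ,  0.02233979,  1.55643066, -0.01150764,
        1.10929107, -0.08310633]), 'qvel': array([ 0.00175339,  0.00100382,  0.00017072,  0.00018549,  0.0021066 ,
       -0.00036442, -0.0006596 ]), 'tau': array([ 1.68119466e-03, -5.96469212e+01,  1.60849784e+00, -2.81171858e+01,
        1.25407198e-02,  9.78663156e-03,  2.36207529e-05]), 'tcp_pos': array([0.28775838, 0.60997784, 0.24433849]), 'orientation': array([-6.86707938e-01, -3.06534555e+00,  2.78778802e-03]), 'contact_force': array([ 0.6471141 , -0.10377538,  0.95324257]), 'moment': array([ 0.00040962, -0.02965929,  0.02621067]), 'gripper_force': 0.0, 'grip_width': 0.08530250319621459} 0.014
{'mtx': array([[364.66442604,   0.        , 262.89756265],
       [  0.        , 364.66442604, 185.11420767],
       [  0.        ,   0.        ,   1.        ]]), 'k1': 0.00899090551638767, 'extrinsics': array([[ 0.64418388, -0.59219938,  0.48407336,  0.12653432],
       [-0.76472215, -0.51113192,  0.39235723, -0.39067058],
       [ 0.01507164, -0.62293183, -0.78213093,  0.7095344 ],
       [ 0.        ,  0.        ,  0.        ,  1.        ]])}
{'mtx': array([[350.07373277,   0.        , 254.31421703],
       [  0.        , 350.07373277, 187.76643515],
       [  0.        ,   0.        ,   1.        ]]), 'k1': -0.09783310328939264, 'extrinsics': array([[-8.94355794e-03, -9.82737222e-01,  1.84790598e-01,
         3.51870239e-01],
       [-9.99959629e-01,  8.62911583e-03, -2.50577447e-03,
        -3.58890295e-02],
       [ 8.67938371e-04, -1.84805548e-01, -9.82774723e-01,
         1.02612179e+00],
       [ 0.00000000e+00,  0.00000000e+00,  0.00000000e+00,
         1.00000000e+00]])}
```

View pics/scene0.png

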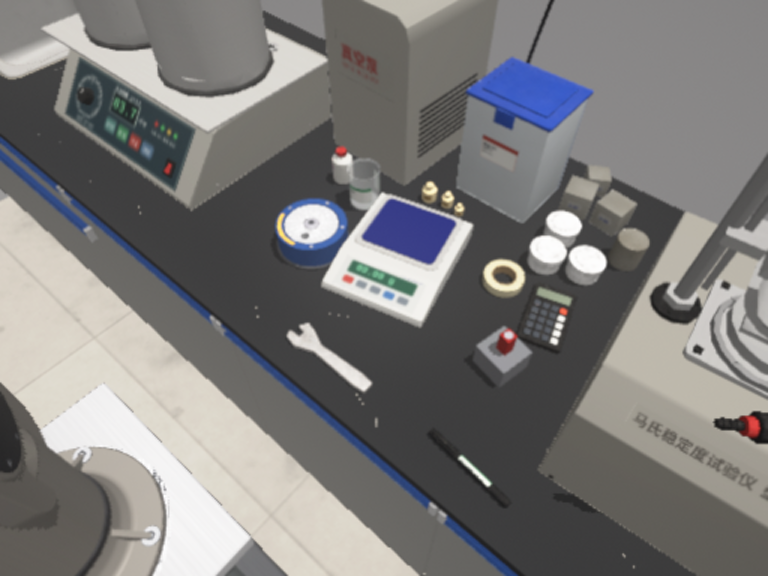

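View pics/top0.png

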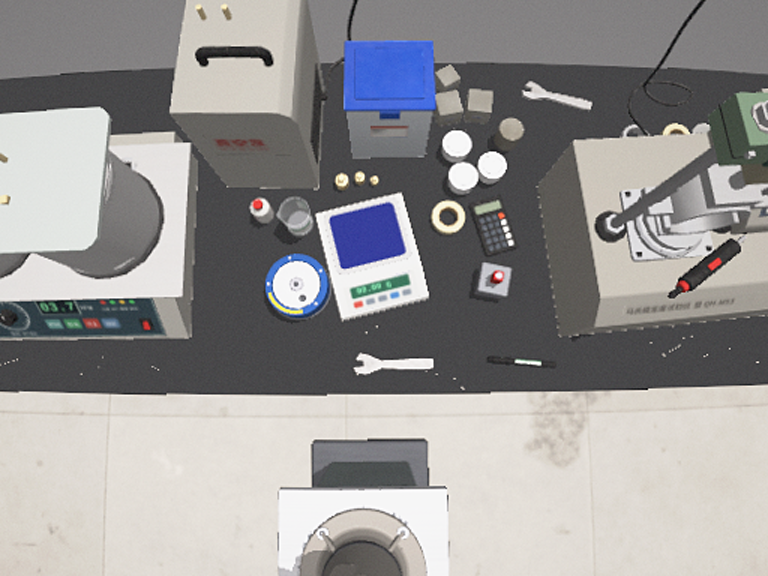

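The scene picture shows the pin in its rest block near (505,345) and the fixture near (311,230). In the top picture they are near (496,278) and (297,287), with the hole at about (303,297). I'll zoom in on both.

```bash
cat > h.py <<'E'
import numpy as np, cv2
from bench import r, eyes
def proj(n,P):
    c=eyes.camera_info(n);E=np.linalg.inv(c["extrinsics"]);P=np.atleast_2d(P)
    q=P@E[:3,:3].T+E[:3,3];s=q[:,:2]/q[:,2:]
    s=s*(1+c["k1"]*(s**2).sum(1,keepdims=True))
    return s@c["mtx"][:2,:2].T+c["mtx"][:2,2]
def back(n,uv,z):
    c=eyes.camera_info(n);m=c["mtx"];d=(np.array(uv,float)-m[:2,2])/m[0,0];s=d.copy()
    for _ in range(20): s=d/(1+c["k1"]*(s@s))
    R=c["extrinsics"];v=R[:3,:3]@[*s,1];o=R[:3,3]
    return o+v*(z-o[2])/v[2]
E
python3 - <<'E'
import cv2,numpy as np
t=cv2.imread("top0raw.png");s=cv2.imread("scene0raw.png")
# raw crops
def c(im,x,y,w,h,k): return cv2.resize(im[y:y+h,x:x+w],(w*k,h*k),interpolation=cv2.INTER_CUBIC)
a=np.vstack([np.hstack([c(t,172,164,52,52,7),c(s,180,126,56,52,7)]),np.hstack([c(t,305,160,52,32,7),c(s,310,212,56,32,7)])])
print(a.shape);cv2.imwrite("pics/z.png",a)
E
```

```text
(588, 756, 3)
```

View pics/z.png

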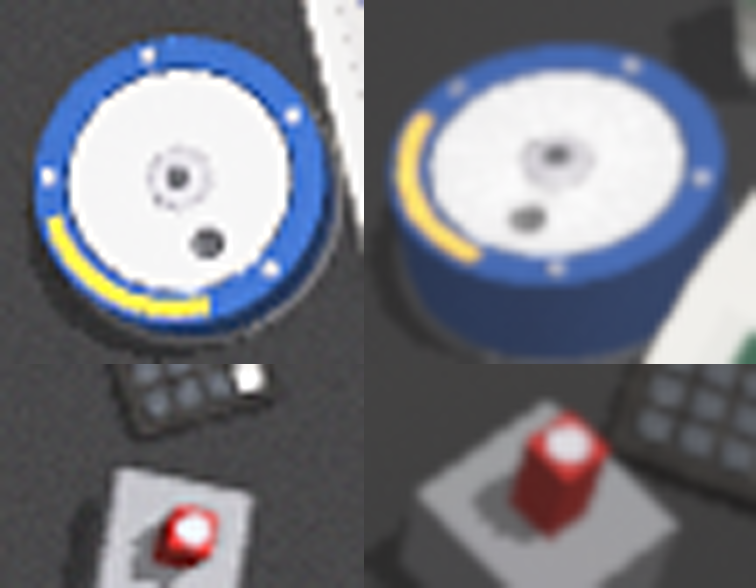

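```bash
cat > m.py <<'E'
from h import *
from scipy.optimize import minimize, least_squares
K=8
def hull(n,x,y,yaw,box,zs,o,sz):
    a,b=np.cos(yaw),np.sin(yaw)
    P=[[x+sx*a*box-sy*b*box,y+sx*b*box+sy*a*box,z] for sx in(-1,1) for sy in(-1,1) for z in zs]
    p=(proj(n,P)-o+.5)*K-.5
    h=cv2.convexHull(np.round(p*16).astype(np.int32).reshape(-1,1,2))
    m=np.zeros((sz[1]*K,sz[0]*K),np.float32); cv2.fillConvexPoly(m,h,1,shift=4); return m
win={"top":((322,176),(20,24)),"scene":((328,214),(22,28))}
obs={}
for n,(o,sz) in win.items():
    im=cv2.imread(n+"0raw.png")[o[1]:o[1]+sz[1],o[0]:o[0]+sz[0]]
    im=cv2.resize(im,None,fx=K,fy=K,interpolation=cv2.INTER_CUBIC).astype(float)
    B,G,R=im[...,0],im[...,1],im[...,2]
    red=(R-G>45)|(im.min(2)>205)
    l,st=cv2.connectedComponentsWithStats(red.astype(np.uint8))[1:3]
    m=(l==1+np.argmax(st[1:,4])).astype(np.uint8)
    h=cv2.convexHull(cv2.findContours(m,0,1)[0][0]); m=np.zeros(red.shape,np.float32); cv2.fillConvexPoly(m,h,1)
    obs[n]=m
def cost(p,names):
    return sum(np.abs(hull(n,*p,.009,(.042,.078),*map(np.array,win[n]))-obs[n]).sum()/obs[n].sum() for n in names)
x0=back("top",(305+193/7,160+(530-364)/7),.078); x1=back("scene",(310+(570-364)/7,212+(446-364)/7),.078); print(x0,x1)
for names in (["top"],["scene"],["top","scene"]):
    best=min((minimize(cost,[*((x0+x1)/2)[:2],y],args=(names,),method="Nelder-Mead",options=dict(initial_simplex=[[*(((x0+x1)/2)[:2]+d),y+e] for d,e in (([0,0],0),([.004,0],0),([0,.004],0),([0,0],.3))])) for y in np.arange(0,1.57,.3)),key=lambda q:q.fun)
    print("pin",names,best.x,best.fun)
for n,c0 in (("top",(197.5,189.5)),("scene",(207,151))):
    im=cv2.imread(n+"0raw.png").astype(float);B,R=im[...,0],im[...,2];G=im[...,1]
    big=cv2.resize(im,None,fx=4,fy=4,interpolation=cv2.INTER_CUBIC); 
    w=(big.min(2)>150).astype(np.uint8)
    l=cv2.connectedComponents(w)[1]
    lab=l[int(c0[1]*4)+40,int(c0[0]*4)-20]
    m=(l==lab).astype(np.uint8)
    cn=max(cv2.findContours(m,0,1)[0],key=cv2.contourArea); cn=cv2.convexHull(cn)[:,0]
    P=np.array([back(n,(q+.5)/4-.5,.0475)[:2] for q in cn])
    f=least_squares(lambda p:np.hypot(*(P-p[:2]).T)-p[2],[*P.mean(0),.046],loss="soft_l1",f_scale=.001); C=f.x[:2]
    print(n,"fix",f.x,lab,len(P))
    Y,X=np.nonzero((R>170)&(G>130)&(B<120)&(np.hypot(*np.indices(B.shape)-np.array(c0[::-1])[:,None,None])<35))
    a=[np.arctan2(*(back(n,q,.048)[:2]-C)[::-1]) for q in zip(X,Y)]; a=np.unwrap(np.sort(a)); print("arc",np.degrees([a.min(),a.max()]),"mid",np.degrees((a.min()+a.max())/2),np.degrees(a.mean()))
for n,c in (("top",(172+207/7,164+242/7)),("scene",(180+(527-364)/7,126+218/7))):
    im=cv2.imread(n+"0raw.png").min(2).astype(float);x,y=map(round,c)
    p=im[y-4:y+5,x-4:x+5];wt=np.clip(200-p,0,None);yy,xx=np.mgrid[y-4:y+5,x-4:x+5]
    q=((wt*xx).sum()/wt.sum(),(wt*yy).sum()/wt.sum());print("hole",n,q,back(n,q,.047))
E
python3 m.py
```

```text
[ 0.53968359 -0.2556546   0.078     ] [ 0.54254582 -0.25771476  0.078     ]
pin ['top'] [ 0.54177563 -0.25603088  1.20878393] 0.12096581608057022
pin ['scene'] [ 0.54512735 -0.25516243  1.55070866] 0.1217174232006073
pin ['top', 'scene'] [ 0.54271392 -0.25594805  1.51524707] 0.34681713581085205
top fix [0.52750209 0.12532386 0.04963103] 56 34
arc [-257.284962   -164.28260192] mid -210.78378195918611 -209.9528696797219
scene fix [0.53379694 0.12323436 0.04636323] 17 34
arc [-250.72814607 -168.13406575] mid -209.43110591320834 -209.22419715713264
hole top (np.float64(201.9010484927916), np.float64(198.91087811271296)) [0.50513056 0.11049323 0.047     ]
hole scene (np.float64(202.8783783783784), np.float64(157.07567567567568)) [0.50747462 0.11065983 0.047     ]
```

```bash
cat > m2.py <<'E'
from m import *
print("-----")
def c2(p): return cost([p[0],p[1],p[4]],["top"])+cost([p[2],p[3],p[4]],["scene"])
for y in np.arange(0,1.57,.1745):
    s=np.array([.5415,-.256,.5435,-.256,y])
    q=minimize(lambda p:c2([*p,y]),s[:4],method="Nelder-Mead",options=dict(initial_simplex=[s[:4]]+[s[:4]+.003*np.eye(4)[i] for i in range(4)],maxiter=150))
    print("pin yaw %.0f"%np.degrees(y),q.x.round(4),round(q.fun,3))
for n,c0 in (("top",(197,189)),("scene",(207,148.5))):
    im=cv2.imread(n+"0raw.png");big=cv2.resize(im,None,fx=4,fy=4,interpolation=cv2.INTER_CUBIC).astype(float)
    sat=(big.max(2)-big.min(2))
    # radial search for inner edge along rays in world
    pts=[];ctr=back(n,c0,.0495)
    for th in np.arange(0,2*np.pi,.1):
        rr=np.arange(.036,.058,.0004)
        uv=proj(n,[[ctr[0]+q*np.cos(th),ctr[1]+q*np.sin(th),.048] for q in rr])
        v=cv2.remap(sat.astype(np.float32),((uv[:,0]+.5)*4-.5).astype(np.float32)[None],((uv[:,1]+.5)*4-.5).astype(np.float32)[None],1)[0]
        i=np.argmax(v>75)
        if v[i]>75: pts.append(ctr[:2]+rr[i]*np.array([np.cos(th),np.sin(th)]))
    P=np.array(pts);f=least_squares(lambda p:np.hypot(*(P-p[:2]).T)-p[2],[*P.mean(0),.046],loss="soft_l1",f_scale=.0005);C=f.x[:2]
    print(n,"spindle",ctr,"inner",f.x,len(P),np.abs(f.fun).mean())
    R,G,B=im[...,2].astype(int),im[...,1].astype(int),im[...,0].astype(int)
    Y,X=np.nonzero((R-B>60)&(np.hypot(*np.indices(B.shape)-np.array(c0[::-1])[:,None,None])<30))
    a=np.array([np.arctan2(*(back(n,q,.048)[:2]-C)[::-1]) for q in zip(X,Y)])%(2*np.pi); print("arc",np.degrees([a.min(),a.max(),(a.min()+a.max())/2,a.mean()]).round(1))
for n,c in (("top",(202,198.7)),("scene",(203,156.8))):
    im=cv2.imread(n+"0raw.png").min(2).astype(float);x,y=map(round,c)
    p=im[y-5:y+6,x-5:x+6]; print(p.astype(int)[::1])
E
python3 m2.py | sed -n '/-----/,$p'
```

```text
Traceback (most recent call last):
  File "m2.py", line 1, in <module>
    from m import *
  File "m.py", line 25, in <module>
    best=min((minimize(cost,[*((x0+x1)/2)[:2],y],args=(names,),method="Nelder-Mead",options=dict(initial_simplex=[[*(((x0+x1)/2)[:2]+d),y+e] for d,e in (([0,0],0),([.004,0],0),([0,.004],0),([0,0],.3))])) for y in np.arange(0,1.57,.3)),key=lambda q:q.fun)
  File "m.py", line 25, in <genexpr>
    best=min((minimize(cost,[*((x0+x1)/2)[:2],y],args=(names,),method="Nelder-Mead",options=dict(initial_simplex=[[*(((x0+x1)/2)[:2]+d),y+e] for d,e in (([0,0],0),([.004,0],0),([0,.004],0),([0,0],.3))])) for y in np.arange(0,1.57,.3)),key=lambda q:q.fun)
              ~~~~~~~~^^^^^^^^^^^^^^^^^^^^^^^^^^^^^^^^^^^^^^^^^^^^^^^^^^^^^^^^^^^^^^^^^^^^^^^^^^^^^^^^^^^^^^^^^^^^^^^^^^^^^^^^^^^^^^^^^^^^^^^^^^^^^^^^^^^^^^^^^^^^^^^^^^^^^^^^^^^^^^^^^^^^^^^^^^^^^^^^^^^^^
  File "m.py", line 22, in cost
    return sum(np.abs(hull(n,*p,.009,(.042,.078),*map(np.array,win[n]))-obs[n]).sum()/obs[n].sum() for n in names)
  File "m.py", line 22, in <genexpr>
    return sum(np.abs(hull(n,*p,.009,(.042,.078),*map(np.array,win[n]))-obs[n]).sum()/obs[n].sum() for n in names)
                      ~~~~^^^^^^^^^^^^^^^^^^^^^^^^^^^^^^^^^^^^^^^^^^^^^
  File "m.py", line 7, in hull
    p=(proj(n,P)-o+.5)*K-.5
       ~~~~^^^^^
  File "h.py", line 4, in proj
    c=eyes.camera_info(n);E=np.linalg.inv(c["extrinsics"]);P=np.atleast_2d(P)
ValueError: time passes only in moves, steps and waits
```

```bash
sed -i 's/^def proj/CI={n:eyes.camera_info(n) for n in ("top","scene")}\ndef proj/; s/c=eyes.camera_info(n)/c=CI[n]/' h.py; sed -i '/^for names in/,$d' m.py; time python3 m2.py | sed -n '/-----/,$p'
```

```text
-----
pin yaw 0 [ 0.5422 -0.2559  0.5453 -0.2553] 0.279
pin yaw 10 [ 0.542  -0.2559  0.5451 -0.2555] 0.37
pin yaw 20 [ 0.5414 -0.2563  0.5448 -0.2549] 0.469
pin yaw 30 [ 0.5413 -0.256   0.5449 -0.2548] 0.447
pin yaw 40 [ 0.5413 -0.256   0.5448 -0.2551] 0.457
pin yaw 50 [ 0.5416 -0.2561  0.5454 -0.2552] 0.417
pin yaw 60 [ 0.542  -0.2562  0.5454 -0.2553] 0.353
pin yaw 70 [ 0.5415 -0.2564  0.5448 -0.2551] 0.312
pin yaw 80 [ 0.542  -0.2559  0.5449 -0.2551] 0.295
top spindle [0.53336562 0.12464031 0.0495    ] inner [0.53316498 0.12437892 0.04639069] 63 0.00030180574599949963
arc [107.6 193.1 150.4 150.4]
scene spindle [0.53320928 0.1221031  0.0495    ] inner [0.53352043 0.12374531 0.04869297] 62 0.001025578802709039
arc [105.8 192.5 149.2 149.8]
[[230 246 246 247 248 247 246 247 246 246 246]
 [247 247 248 250 249 249 249 247 247 246 246]
 [247 248 250 216 192 199 245 250 247 246 246]
 [247 250 230 113  88  95 153 248 248 247 246]
 [247 250 168 124 108 109  89 233 248 247 247]
 [247 251 181 141 115 115  94 251 249 247 247]
 [247 249 241 156 114 115 217 251 248 247 248]
 [246 247 249 245 245 250 250 249 248 248 225]
 [246 246 247 248 248 249 249 250 231 226 106]
 [247 247 246 247 249 251 229 178 117 110  59]
 [250 248 249 250 219 177 123  60  66  70  65]]
[[247 248 250 250 247 233 223 219 219 222 229]
 [249 249 250 250 247 241 238 232 227 229 239]
 [249 248 245 243 240 234 230 233 238 240 245]
 [246 246 238 226 210 192 187 209 236 243 245]
 [245 244 224 178 152 140 135 161 229 246 246]
 [242 239 210 161 143 132 129 156 226 247 248]
 [241 240 225 184 157 145 154 196 235 246 246]
 [239 239 235 222 208 202 211 231 241 243 244]
 [218 227 231 234 236 237 238 239 240 241 241]
 [133 169 189 205 218 225 229 229 229 229 227]
 [ 81  91  99 116 133 160 173 175 177 180 169]]
real	0m1.176s
user	0m1.591s
sys	0m0.206s
```

Request:
step_arm(
  rows=[
    [0,0,0.33,0,0,-0.18],
    [0,0,0.33,0,0,-0.18],
    [0,0,0.33,0,0,-0.18],
    [0,0,0.33,0,0,-0.18],
    [0,0,0.33,0,0,-0.18],
  ],
  jaw=0,
)

```text
clock: 0.52
tcp_pos: [0.288, 0.6106, 0.447]
orientation: [-1.523, -2.747, -0.004]
contact_force: [1.0, 0.7, 0.3]
grip_width: 0.0853
gripper_force: 0.0
```

```bash
python3 - <<'E'
from h import *
for n,c in (("top",(201.2,198.05)),("scene",(203.2,157.0))):
    for C in ((.5333,.124),):
        p=back(n,c,.047)[:2]; d=p-C; print(n,p,np.hypot(*d),np.degrees(np.arctan2(d[1],d[0]))%360)
o=r.get_obs();print(o["clock"],o["tcp_pos"],o["orientation"],o["contact_force"])
E
```

```text
top [0.50761709 0.11253447] 0.028125971555938618 204.05724426836028
scene [0.50816965 0.11024615] 0.028647916343190295 208.6918986050246
0.5167 [0.28800723 0.61057132 0.44703108] [-1.52326717 -2.74704296 -0.00447791] [1.01293141 0.66265458 0.30690705]
```

Request:
step_arm(
  rows=[
    [0.085,-0.289,0.05,0,0,-0.09],
    [0.085,-0.289,0.05,0,0,-0.09],
    [0.085,-0.289,0.05,0,0,-0.09],
    [0.085,-0.289,0.05,0,0,-0.09],
    [0.085,-0.289,0.05,0,0,-0.09],
  ],
)

```text
clock: 0.93
tcp_pos: [0.3421, 0.4315, 0.4749]
orientation: [1.895, 2.504, 0.002]
contact_force: [1.3, -0.1, 0.4]
grip_width: 0.0854
gripper_force: 0.0
```

Request:
step_arm(
  rows=[
    [0.085,-0.289,0,0,0,-0.09],
    [0.085,-0.289,0,0,0,-0.09],
    [0.085,-0.289,0,0,0,-0.09],
    [0.085,-0.289,0,0,0,-0.09],
    [0.085,-0.289,0,0,0,-0.09],
  ],
)

```text
clock: 1.35
tcp_pos: [0.3921, 0.2573, 0.4737]
orientation: [2.231, 2.211, 0.0]
contact_force: [0.8, -0.3, 0.6]
grip_width: 0.0855
gripper_force: 0.0
```

Request:
step_arm(
  rows=[
    [0.085,-0.289,0,0,0,0],
    [0.085,-0.289,0,0,0,0],
    [0.085,-0.289,0,0,0,0],
    [0.085,-0.289,0,0,0,0],
    [0.085,-0.289,0,0,0,0],
  ],
)

```text
clock: 1.77
tcp_pos: [0.4421, 0.0839, 0.4736]
orientation: [2.231, 2.211, 0.001]
contact_force: [0.5, -0.5, 0.7]
grip_width: 0.0849
gripper_force: 0.0
```

Request:
step_arm(
  rows=[
    [0.085,-0.289,0,0,0,0],
    [0.085,-0.289,0,0,0,0],
    [0.085,-0.289,0,0,0,0],
    [0.085,-0.289,0,0,0,0],
    [0.085,-0.289,0,0,0,0],
  ],
)

```text
clock: 2.18
tcp_pos: [0.492, -0.0893, 0.4736]
orientation: [2.229, 2.211, -0.001]
contact_force: [-0.2, -0.8, 0.1]
grip_width: 0.0855
gripper_force: 0.0
```

Request:
step_arm(
  rows=[
    [0.086,-0.277,0,0,0,0],
    [0.086,-0.277,0,0,0,0],
    [0.086,-0.277,0,0,0,0],
    [0.086,-0.277,0,0,0,0],
    [0.086,-0.277,0,0,0,0],
  ],
)

```text
clock: 2.6
tcp_pos: [0.543, -0.256, 0.4719]
orientation: [2.23, 2.211, -0.008]
contact_force: [-1.7, 0.2, -0.2]
grip_width: 0.0856
gripper_force: 0.0
```

Request:
step_arm(
  rows=[
    [0,0,-0.25,0,0,0],
    [0,0,-0.25,0,0,0],
    [0,0,-0.25,0,0,0],
    [0,0,-0.25,0,0,0],
    [0,0,-0.25,0,0,0],
  ],
)

```text
clock: 3.02
tcp_pos: [0.5413, -0.2466, 0.3174]
orientation: [-2.215, -2.215, 0.007]
contact_force: [0.3, -0.3, -1.0]
grip_width: 0.086
gripper_force: 0.0
```

Request:
step_arm(
  rows=[
    [0,0,-0.25,0,0,0],
    [0,0,-0.25,0,0,0],
    [0,0,-0.25,0,0,0],
    [0,0,-0.25,0,0,0],
    [0,0,-0.25,0,0,0],
  ],
)

```text
clock: 3.43
tcp_pos: [0.5421, -0.2472, 0.1697]
orientation: [-2.216, -2.217, 0.005]
contact_force: [-0.9, 1.2, 0.1]
grip_width: 0.0854
gripper_force: 0.0
```

```bash
python3 - <<'E'
from h import *
o=r.get_obs();print(o["clock"],o["joints"],o["tcp_pos"],o["orientation"],o["contact_force"],o["moment"])
a=[]
for n,(x,y) in (("top",(270,120)),("scene",(280,150))):
    f=eyes.grab_frame(n)[:,:,::-1]; a.append(cv2.resize(f[y:y+120,x:x+110],(396,432),interpolation=cv2.INTER_CUBIC))
cv2.imwrite("pics/a.png",np.hstack(a))
E
```

```text
3.4333 [-0.26249812  0.55312742  0.80981931  1.85589606 -0.48565373  0.95011474
  0.76795446] [ 0.54210452 -0.2471857   0.16966255] [-2.21628106 -2.21726031  0.00467331] [-0.87931172  1.19978679  0.12947187] [0.02911919 0.03070708 0.00610187]
```

View pics/a.png

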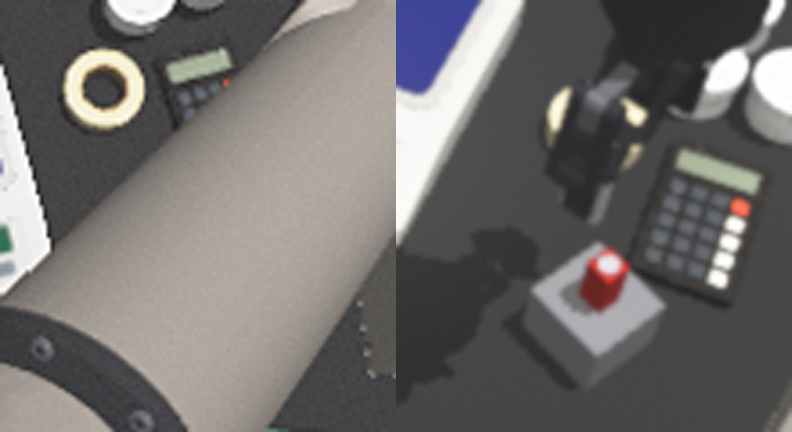

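The top view is hidden by the arm. In the scene view the pin head is at (605,265), clear of the fingers. Next I correct y, then go down.

Request:
step_arm(
  rows=[
    [0.002,-0.0147,-0.05,0,0,0],
    [0.002,-0.0147,-0.1,0,0,0],
    [0.002,-0.0147,-0.1,0,0,0],
    [0.002,-0.0147,-0.1,0,0,0],
  ],
)

```text
clock: 3.87
tcp_pos: [0.5458, -0.2584, 0.1152]
orientation: [2.222, 2.22, 0.001]
contact_force: [0.2, -0.9, 0.7]
grip_width: 0.0853
gripper_force: 0.0
```

Request:
step_arm(
  rows=[
    [-0.0038,0.0045,0,0,0,0],
    [-0.0038,0.0045,-0.02,0,0,0],
    [-0.0038,0.0045,-0.02,0,0,0],
  ],
)

```text
clock: 4.12
tcp_pos: [0.5429, -0.2548, 0.1016]
orientation: [2.221, 2.221, 0.002]
contact_force: [-0.4, -0.3, 0.2]
grip_width: 0.086
gripper_force: 0.0
```

Request:
step_arm(
  rows=[
    [0,0,-0.033,0,0,0],
    [0,0,-0.065,0,0,0],
    [0,0,-0.065,0,0,0],
    [0,0,-0.065,0,0,0],
  ],
)

```text
clock: 4.45
tcp_pos: [0.5422, -0.2552, 0.0624]
orientation: [-2.222, -2.22, 0.001]
contact_force: [0.5, 0.5, -0.8]
grip_width: 0.0855
gripper_force: 0.0
```

Request:
step_arm(
  rows=[
    [0,0,0,0,0,0],
    [0,0,0,0,0,0],
    [0,0,0,0,0,0],
    [0,0,0,0,0,0],
    [0,0,0,0,0,0],
  ],
  jaw=1,
  squeeze=50,
)

```text
clock: 4.87
tcp_pos: [0.5428, -0.2555, 0.0628]
orientation: [2.222, 2.22, 0.001]
contact_force: [0.0, 0.4, 0.3]
grip_width: 0.0255
gripper_force: 0.0
```

Request:
step_arm(
  rows=[
    [0,0,0,0,0,0],
    [0,0,0,0,0,0],
    [0,0,0,0,0,0],
    [0,0,0,0,0,0],
    [0,0,0,0,0,0],
  ],
)

```text
clock: 5.28
tcp_pos: [0.5427, -0.2556, 0.0629]
orientation: [2.223, 2.22, 0.001]
contact_force: [-1.5, 0.9, 6.0]
grip_width: 0.0187
gripper_force: 48.7
```

Request:
step_arm(
  rows=[
    [0,0,0.03,0,0,0],
    [0,0,0.07,0,0,0],
    [0,0,0.13,0,0,0],
    [0,0,0.19,0,0,0],
    [0,0,0.23,0,0,0],
  ],
)

```text
clock: 5.7
tcp_pos: [0.5428, -0.2562, 0.203]
orientation: [2.222, 2.218, 0.001]
contact_force: [0.9, -0.5, -1.7]
grip_width: 0.0186
gripper_force: 49.1
```

Request:
step_arm(
  rows=[
    [-0.03,0.25,0,0,0,0],
    [-0.03,0.25,0,0,0,0],
    [-0.03,0.25,0,0,0,0],
    [-0.03,0.25,0,0,0,0],
    [-0.03,0.25,0,0,0,0],
  ],
)

```text
clock: 6.12
tcp_pos: [0.524, -0.0981, 0.1991]
orientation: [-2.209, -2.227, -0.002]
contact_force: [-0.9, 1.1, -1.5]
grip_width: 0.0186
gripper_force: 49.1
```

Request:
step_arm(
  rows=[
    [-0.03,0.25,0,0,0,0],
    [-0.03,0.25,0,0,0,0],
    [-0.03,0.25,0,0,0,0],
    [-0.03,0.25,0,0,0,0],
    [-0.03,0.25,0,0,0,0],
  ],
)

```text
clock: 6.53
tcp_pos: [0.5058, 0.0511, 0.1996]
orientation: [-2.211, -2.228, -0.0]
contact_force: [0.8, -0.1, -1.3]
grip_width: 0.0191
gripper_force: 49.1
```

```bash
python3 - <<'E'
from h import *
o=r.get_obs();print(o["clock"],o["joints"],o["tcp_pos"],o["orientation"],o["contact_force"],o["moment"],o["grip_width"])
E
```

```text
6.5333 [-0.95152377  0.36011541  0.90964698  2.0375186  -0.36241991  0.91132267
  0.16249602] [0.50576511 0.05108164 0.19955427] [-2.21064209e+00 -2.22840795e+00 -2.98150247e-04] [ 0.79780849 -0.14559178 -1.34660041] [ 0.01597638 -0.01613929  0.02388611] 0.019092196697650443
```

Request:
step_arm(
  rows=[
    [0.0027,0.05,0,0,0,0],
    [0.0027,0.1,0,0,0,0],
    [0.0027,0.1,-0.06,0,0,0],
    [0.0027,0.1,-0.11,0,0,0],
    [0.0027,0.1,-0.11,0,0,0],
  ],
)

```text
clock: 6.95
tcp_pos: [0.5047, 0.104, 0.1299]
orientation: [-2.219, -2.22, 0.013]
contact_force: [-1.4, 0.1, -1.9]
grip_width: 0.0186
gripper_force: 49.2
```

Request:
step_arm(
  rows=[
    [0,0,0,0,0,0],
    [0,0,0,0,0,0],
  ],
)

```text
clock: 7.12
tcp_pos: [0.5091, 0.1032, 0.1355]
orientation: [2.224, 2.217, 0.001]
contact_force: [0.5, -0.5, -1.0]
grip_width: 0.0187
gripper_force: 49.2
```

```bash
python3 - <<'E'
from h import *
o=r.get_obs();print(o["clock"],o["tcp_pos"],o["orientation"],o["contact_force"])
a=[]
for n,(x,y) in (("top",(150,120)),("scene",(165,80))):
    f=eyes.grab_frame(n)[:,:,::-1].copy(); cv2.imwrite(n+"1raw.png",f);a.append(cv2.resize(f[y:y+110,x:x+80],(400,550),interpolation=cv2.INTER_CUBIC))
cv2.imwrite("pics/b.png",np.hstack(a))
E
```

```text
7.1167 [0.50907223 0.10321049 0.13552281] [2.22420026e+00 2.21708071e+00 1.10459210e-03] [ 0.47831969 -0.47853804 -1.04384144]
```

View pics/b.png

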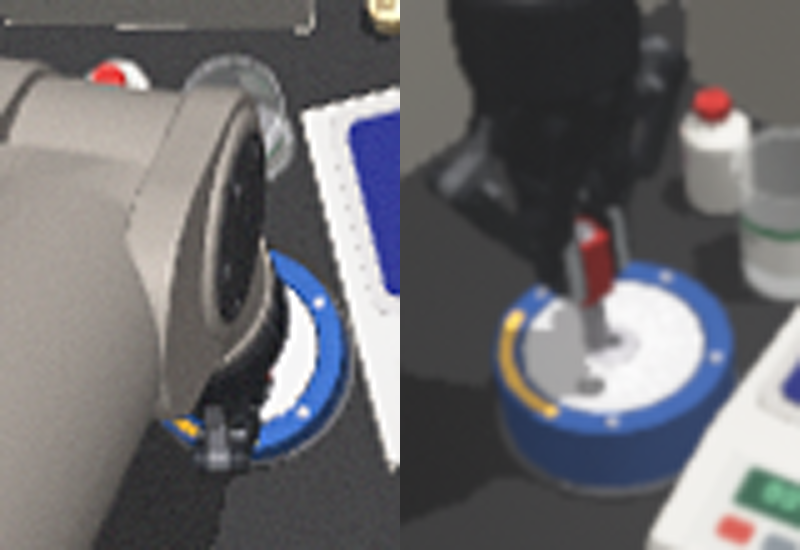

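The scene view shows the pin upright in the jaws, tip at about (598,350), with the hole at (592,385) below it.

```bash
python3 - <<'E'
from h import *
t=r.get_obs()["tcp_pos"]
print(proj("scene",[*t[:2],t[2]-.058]), back("scene",(204.2,149.6),t[2]-.058), t)
print(back("scene",(203,156.7),.047))
E
```

```text
[[204.02478738 149.10966098]] [0.5086712  0.10233878 0.07805712] [0.5095349  0.10382485 0.13605712]
[0.50855154 0.11134443 0.047     ]
```

Request:
step_arm(
  rows=[
    [-0.002,0.013,0,0,0,0],
    [-0.002,0.013,-0.02,0,0,0],
    [-0.002,0.013,-0.04,0,0,0],
    [-0.002,0.013,-0.04,0,0,0],
    [-0.002,0.013,-0.04,0,0,0],
  ],
)

```text
clock: 7.63
tcp_pos: [0.5061, 0.1121, 0.1093]
orientation: [-2.222, -2.22, 0.003]
contact_force: [-0.2, -0.9, -1.4]
grip_width: 0.0188
gripper_force: 49.3
```

Request:
step_arm(
  rows=[
    [0.003,-0.001,0,0,0,0],
    [0.003,-0.001,-0.004,0,0,0],
    [0.003,-0.001,-0.004,0,0,0],
  ],
)

```text
clock: 7.88
tcp_pos: [0.509, 0.1116, 0.1078]
orientation: [2.223, 2.22, 0.0]
contact_force: [0.7, -0.3, -1.8]
grip_width: 0.0187
gripper_force: 49.3
```

Request:
step_arm(
  rows=[
    [0,0,-0.003,0,0,0],
    [0,0,-0.005,0,0,0],
    [0,0,-0.005,0,0,0],
  ],
)

```text
clock: 8.13
tcp_pos: [0.5086, 0.1118, 0.1047]
orientation: [-2.222, -2.22, 0.0]
contact_force: [0.1, 0.4, -1.9]
grip_width: 0.019
gripper_force: 49.3
```

Request:
step_arm(
  rows=[
    [-0.001,0,-0.002,0,0,0],
    [-0.001,0,-0.004,0,0,0],
    [-0.001,0,-0.006,0,0,0],
    [-0.001,0,-0.006,0,0,0],
  ],
)

```text
clock: 8.47
tcp_pos: [0.508, 0.1118, 0.1011]
orientation: [-2.222, -2.22, 0.0]
contact_force: [0.1, 0.2, -1.0]
grip_width: 0.0184
gripper_force: 49.3
```

Request:
step_arm(
  rows=[
    [0,0,-0.002,0,0,0],
    [0,0,-0.004,0,0,0],
    [0,0,-0.004,0,0,0],
  ],
)

```text
clock: 8.72
tcp_pos: [0.508, 0.1117, 0.0987]
orientation: [-2.222, -2.22, 0.0]
contact_force: [-0.1, -0.6, -1.2]
grip_width: 0.0184
gripper_force: 49.3
```

Request:
step_arm(
  rows=[
    [0,0,-0.003,0,0,0],
    [0,0,-0.006,0,0,0],
    [0,0,-0.009,0,0,0],
    [0,0,-0.009,0,0,0],
  ],
)

```text
clock: 9.05
tcp_pos: [0.5079, 0.1118, 0.0931]
orientation: [-2.222, -2.22, 0.001]
contact_force: [0.1, 0.5, -1.9]
grip_width: 0.0186
gripper_force: 49.3
```

Request:
step_arm(
  rows=[
    [0,0,-0.0015,0,0,0],
    [0,0,-0.003,0,0,0],
    [0,0,-0.003,0,0,0],
  ],
)

```text
clock: 9.3
tcp_pos: [0.5081, 0.1118, 0.0916]
orientation: [-2.222, -2.22, 0.0]
contact_force: [-0.9, -0.1, -1.3]
grip_width: 0.0186
gripper_force: 49.3
```

Request:
step_arm(
  rows=[
    [0,0,-0.001,0,0,0],
    [0,0,-0.002,0,0,0],
    [0,0,-0.002,0,0,0],
  ],
)

```text
clock: 9.55
tcp_pos: [0.5081, 0.1118, 0.0904]
orientation: [-2.223, -2.22, 0.0]
contact_force: [0.4, -0.0, -1.4]
grip_width: 0.0189
gripper_force: 49.3
```

Request:
step_arm(
  rows=[
    [0,0,-0.001,0,0,0],
    [0,0,-0.001,0,0,0],
  ],
)

```text
clock: 9.72
tcp_pos: [0.5082, 0.1118, 0.0899]
orientation: [2.223, 2.22, 0.0]
contact_force: [-0.2, 0.4, -1.2]
grip_width: 0.0184
gripper_force: 49.4
```

Request:
step_arm(
  rows=[
    [0,0,-0.001,0,0,0],
    [0,0,-0.001,0,0,0],
  ],
)

```text
clock: 9.88
tcp_pos: [0.5084, 0.1117, 0.0898]
orientation: [-2.223, -2.22, -0.001]
contact_force: [-3.0, -1.0, 4.7]
grip_width: 0.0193
gripper_force: 49.9
```

Request:
step_arm(
  rows=[
    [0,0,-0.001,0,0,0],
    [0,0,-0.001,0,0,0],
  ],
)

```text
clock: 10.05
tcp_pos: [0.5086, 0.1116, 0.0897]
orientation: [-2.223, -2.22, -0.001]
contact_force: [-4.2, -0.9, 11.0]
grip_width: 0.0186
gripper_force: 50.5
```

Request:
step_arm(
  rows=[
    [-0.001,0.001,0.001,0,0,0],
    [-0.0025,0.005,0.001,0,0,0],
    [-0.004,0.01,0.001,0,0,0],
    [-0.005,0.0145,0.001,0,0,0],
    [-0.005,0.0145,0.001,0,0,0],
  ],
)

```text
clock: 10.47
tcp_pos: [0.5062, 0.1191, 0.0897]
orientation: [2.221, 2.217, 0.001]
contact_force: [1.0, -5.3, 2.7]
grip_width: 0.0183
gripper_force: 48.6
```

```bash
python3 - <<'E'
from h import *
o=r.get_obs();print(o["clock"],o["tcp_pos"],o["orientation"],o["contact_force"],o["moment"])
E
```

```text
10.4667 [0.50616317 0.11912457 0.0897406 ] [2.22119679e+00 2.21719034e+00 5.06890199e-04] [ 0.97901578 -5.25619935  2.70002422] [-1.39673844 -0.33335099 -0.03118433]
```

Request:
step_arm(
  rows=[
    [0,0.0025,0,0,0,0],
    [-0.0005,0.005,0,0,0,0],
    [-0.0005,0.005,0,0,0,0],
  ],
)

```text
clock: 10.72
tcp_pos: [0.5058, 0.1216, 0.0897]
orientation: [2.222, 2.216, -0.0]
contact_force: [0.7, -6.5, 3.5]
grip_width: 0.0174
gripper_force: 48.8
```

Request:
step_arm(
  rows=[
    [0,0.0025,0,0,0,0],
    [0,0.005,0,0,0,0],
    [0,0.005,0,0,0,0],
  ],
)

```text
clock: 10.97
tcp_pos: [0.5056, 0.1241, 0.0897]
orientation: [2.222, 2.216, -0.001]
contact_force: [0.1, -7.3, 4.9]
grip_width: 0.0174
gripper_force: 48.9
```

Request:
step_arm(
  rows=[
    [0,0.0025,0,0,0,0],
    [0.0003,0.005,0,0,0,0],
    [0.0003,0.005,0,0,0,0],
  ],
)

```text
clock: 11.22
tcp_pos: [0.5057, 0.1271, 0.0897]
orientation: [2.222, 2.216, -0.002]
contact_force: [1.0, -6.5, 5.9]
grip_width: 0.0174
gripper_force: 49.1
```

Request:
step_arm(
  rows=[
    [0,0.0025,0,0,0,0],
    [0.0008,0.005,0,0,0,0],
    [0.0008,0.005,0,0,0,0],
  ],
)

```text
clock: 11.47
tcp_pos: [0.5058, 0.1297, 0.0896]
orientation: [2.223, 2.216, -0.003]
contact_force: [-0.1, -7.6, 6.5]
grip_width: 0.0174
gripper_force: 49.1
```

Request:
step_arm(
  rows=[
    [0.0006,0.0024,0.0004,0,0,0],
    [0.0013,0.0049,0.0004,0,0,0],
    [0.0013,0.0049,0.0004,0,0,0],
  ],
)

```text
clock: 11.72
tcp_pos: [0.5063, 0.133, 0.0897]
orientation: [2.223, 2.217, -0.003]
contact_force: [-0.4, -6.6, 4.4]
grip_width: 0.0176
gripper_force: 48.9
```

Request:
step_arm(
  rows=[
    [0.0008,0.0024,0,0,0,0],
    [0.0017,0.0047,0,0,0,0],
    [0.0017,0.0047,0,0,0,0],
  ],
)

```text
clock: 11.97
tcp_pos: [0.5071, 0.1355, 0.0896]
orientation: [2.223, 2.217, -0.004]
contact_force: [-1.5, -7.2, 6.0]
grip_width: 0.0171
gripper_force: 49.0
```

Request:
step_arm(
  rows=[
    [0.001,0.0023,0.0003,0,0,0],
    [0.0022,0.0045,0.0003,0,0,0],
    [0.0022,0.0045,0.0003,0,0,0],
  ],
)

```text
clock: 12.22
tcp_pos: [0.5084, 0.1392, 0.0895]
orientation: [2.223, 2.218, -0.003]
contact_force: [0.6, -5.2, 0.9]
grip_width: 0.017
gripper_force: 48.7
```

Request:
step_arm(
  rows=[
    [0.0013,0.0022,0,0,0,0],
    [0.0027,0.0043,0,0,0,0],
    [0.0027,0.0043,0,0,0,0],
  ],
)

```text
clock: 12.47
tcp_pos: [0.5101, 0.1425, 0.0894]
orientation: [2.223, 2.219, -0.002]
contact_force: [1.4, -4.3, -2.6]
grip_width: 0.0171
gripper_force: 48.7
```

The vertical force dropped from +6 to -2.6 N, so the pin has lost the plate and is over the hole. I'll lower it gently.

Request:
step_arm(
  rows=[
    [0,0,-0.001,0,0,0],
    [0,0,-0.0018,0,0,0],
    [0,0,-0.0018,0,0,0],
  ],
)

```text
clock: 12.72
tcp_pos: [0.5103, 0.1433, 0.0886]
orientation: [2.222, 2.22, 0.0]
contact_force: [0.8, -2.8, 0.0]
grip_width: 0.0172
gripper_force: 48.9
```

Request:
step_arm(
  rows=[
    [0,0,-0.001,0,0,0],
    [0,0,-0.002,0,0,0],
    [0,0,-0.002,0,0,0],
  ],
)

```text
clock: 12.97
tcp_pos: [0.5104, 0.1436, 0.0875]
orientation: [2.222, 2.22, 0.0]
contact_force: [0.3, -3.0, 0.9]
grip_width: 0.0172
gripper_force: 49.0
```

Request:
step_arm(
  rows=[
    [0,0,-0.001,0,0,0],
    [0,0,-0.002,0,0,0],
    [0,0,-0.002,0,0,0],
  ],
)

```text
clock: 13.22
tcp_pos: [0.5104, 0.1436, 0.0862]
orientation: [2.222, 2.22, 0.0]
contact_force: [0.8, -3.6, 0.1]
grip_width: 0.0176
gripper_force: 49.0
```

Request:
step_arm(
  rows=[
    [0,0,-0.002,0,0,0],
    [0,0,-0.004,0,0,0],
    [0,0,-0.004,0,0,0],
  ],
)

```text
clock: 13.47
tcp_pos: [0.5103, 0.1435, 0.0836]
orientation: [2.222, 2.22, 0.0]
contact_force: [0.6, -3.2, -0.4]
grip_width: 0.0173
gripper_force: 48.9
```

Request:
step_arm(
  rows=[
    [0,0,-0.002,0,0,0],
    [0,0,-0.004,0,0,0],
    [0,0,-0.004,0,0,0],
  ],
)

```text
clock: 13.72
tcp_pos: [0.5103, 0.1435, 0.0813]
orientation: [2.222, 2.22, -0.0]
contact_force: [1.4, -3.0, -0.8]
grip_width: 0.0172
gripper_force: 48.9
```

Request:
step_arm(
  rows=[
    [0,0,-0.003,0,0,0],
    [0,0,-0.006,0,0,0],
    [0,0,-0.009,0,0,0],
    [0,0,-0.009,0,0,0],
  ],
)

```text
clock: 14.05
tcp_pos: [0.5103, 0.1434, 0.0757]
orientation: [2.222, 2.22, -0.0]
contact_force: [2.2, -4.2, -1.7]
grip_width: 0.0172
gripper_force: 48.8
```

Request:
step_arm(
  rows=[
    [0,0,-0.003,0,0,0],
    [0,0,-0.006,0,0,0],
    [0,0,-0.009,0,0,0],
    [0,0,-0.009,0,0,0],
  ],
)

```text
clock: 14.38
tcp_pos: [0.5104, 0.1434, 0.0704]
orientation: [2.222, 2.22, 0.0]
contact_force: [2.9, -4.1, -1.4]
grip_width: 0.0173
gripper_force: 48.8
```

Request:
step_arm(
  rows=[
    [0,0,-0.0015,0,0,0],
    [0,0,-0.003,0,0,0],
    [0,0,-0.003,0,0,0],
  ],
)

```text
clock: 14.63
tcp_pos: [0.5104, 0.1434, 0.0688]
orientation: [2.222, 2.22, 0.0]
contact_force: [2.5, -5.1, 0.5]
grip_width: 0.0173
gripper_force: 49.1
```

Request:
step_arm(
  rows=[
    [0,0,-0.001,0,0,0],
    [0,0,-0.001,0,0,0],
  ],
)

```text
clock: 14.8
tcp_pos: [0.5104, 0.1434, 0.0683]
orientation: [2.222, 2.22, 0.0]
contact_force: [2.0, -4.2, 0.8]
grip_width: 0.0176
gripper_force: 49.1
```

Request:
step_arm(
  rows=[
    [0,0,-0.001,0,0,0],
    [0,0,-0.001,0,0,0],
  ],
)

```text
clock: 14.97
tcp_pos: [0.5107, 0.1436, 0.068]
orientation: [2.223, 2.22, 0.001]
contact_force: [1.5, -4.5, 4.7]
grip_width: 0.0173
gripper_force: 49.8
```

Request:
step_arm(
  rows=[
    [0,0,-0.001,0,0,0],
    [0,0,-0.001,0,0,0],
    [0,0,-0.001,0,0,0],
  ],
)

```text
clock: 15.22
tcp_pos: [0.5109, 0.1438, 0.0679]
orientation: [-2.223, -2.22, -0.003]
contact_force: [-0.4, -3.9, 9.7]
grip_width: 0.017
gripper_force: 50.6
```

Request:
step_arm(
  rows=[
    [0,0,0.001,0,0,0],
    [0,0,0.001,0,0,0],
    [0,0,0.001,0,0,0],
    [0,0,0.001,0,0,0],
    [0,0,0.001,0,0,0],
  ],
  jaw=0.45,
)

```text
clock: 15.63
tcp_pos: [0.5098, 0.1441, 0.0674]
orientation: [-2.221, -2.221, 0.001]
contact_force: [-0.7, -0.9, -1.2]
grip_width: 0.0467
gripper_force: 0.0
```

Request:
step_arm(
  rows=[
    [0,0,0,0,0,0],
    [0,0,0.02,0,0,0],
    [0,0,0.06,0,0,0],
    [0,0,0.12,0,0,0],
    [0,0,0.18,0,0,0],
  ],
)

```text
clock: 16.05
tcp_pos: [0.5095, 0.1428, 0.177]
orientation: [-2.223, -2.219, 0.004]
contact_force: [-0.3, 0.5, 0.8]
grip_width: 0.047
gripper_force: 0.0
```

Request:
step_arm(
  rows=[
    [0,0,0.1,0,0,0],
    [0,-0.05,0.15,0,0,0],
    [0,-0.12,0.15,0,0,0],
    [0,-0.18,0.15,0,0,0],
    [0,-0.2,0.15,0,0,0],
  ],
)

```text
clock: 16.47
tcp_pos: [0.5102, 0.0175, 0.2681]
orientation: [2.228, 2.212, 0.004]
contact_force: [0.1, -0.6, 0.6]
grip_width: 0.047
gripper_force: 0.0
```

```bash
python3 - <<'E'
from h import *
o=r.get_obs();print(o["clock"],o["tcp_pos"],o["contact_force"])
a=[]
for n,(x,y) in (("top",(150,120)),("scene",(165,80))):
    f=eyes.grab_frame(n)[:,:,::-1].copy();a.append(cv2.resize(f[y:y+110,x:x+80],(400,550),interpolation=cv2.INTER_CUBIC))
cv2.imwrite("pics/c.png",np.hstack(a))
E
```

```text
16.4667 [0.51020396 0.01749796 0.2681457 ] [ 0.12573408 -0.58281708  0.58802888]
```

View pics/c.png

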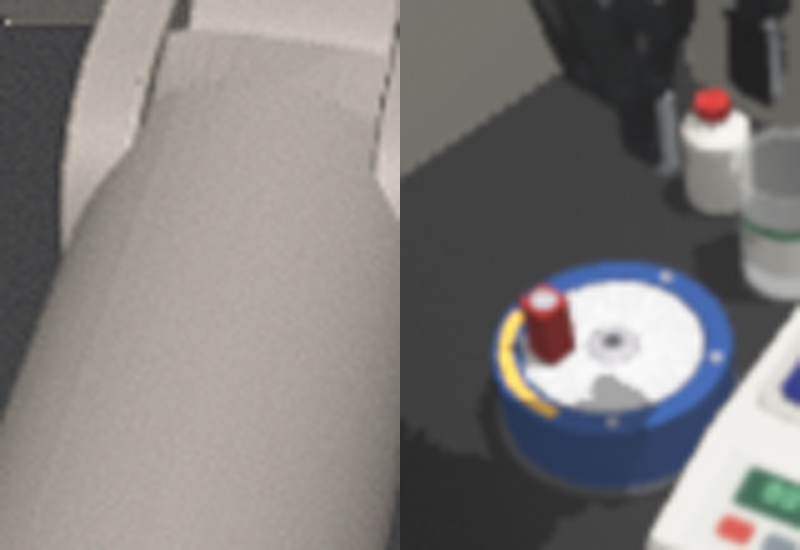

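The scene view shows the red head at (547,325), sitting on the collar under the yellow arc. The gripper is clear and the bystanders haven't moved, so I'm handing in.

```bash
python3 -c "
from bench import r
print(r.hand_in())"
```

```text
the job is handed in; nothing more can be done
None
```

The pin is fully home in the hidden hole, about 8° clockwise of the yellow arc's centre, with its red head down on the collar; it is released and the job was handed in at about 16.6 s, though no verdict came back.

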